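# Open the guarded test bay holding the control unit

## Robot

A 6-joint arm with a two-finger parallel gripper is mounted at the origin on the work surface. World frame = base frame: x ahead of the robot, y to its left, z up, the work surface at z = 0. Lengths are in m, angles in rad, forces in N, time in s.
With the tool pointing down it reaches from about 0.35 to 0.975 m from the base axis. Payload 4.9 kg.
Tool frame: the origin (TCP) lies at the very end of the fingers, on their centre line; the grasp point (between the pads) lies 19 mm behind it; z points along the fingers, y is the line along which they close (so a half turn about z gives the same grasp; the last joint's range is limited). The gripper opens to 85 mm and grips with 20 to 120 N. Pads are 22 mm wide; open, the fingers measure 114 mm over their backs; the gripper's body (76 mm by 85 mm) begins 54 mm behind the grasp point. The pads swing forward as they close: fully open they stand 13 mm farther back than shut.
Start: joints at [1.043, 0.053, 1.613, -0, 1.476, -0.119], TCP at [0.248, 0.573, 0.231] pointing down, gripper open.
Joint ranges: [-3.01, 3.01], [-1.01, 2.22], [0.06, 2.58], [-1.02, 4.17], [0.09, 2.62], [-3.14, 3.14]. Speed limits (rad/s): [2.57, 2.57, 3.14, 3.14, 3.14, 3.14].

## Interface

Orientations are given as a rotation vector (axis times angle).
In Python, from station import ctrl, imaging gives the robot as it stands.
- The arm moves only by the tool play_rows, never from a script. Its argument "series" is a list of rows, each a list of 3 entries, a list of its own where there are three numbers: the opening, from 0 (shut) to 1 (fully open), then the shift along the tool's x, y, z each as a share of 0.05 m, from -1 to 1, then the turn, a rotation vector about the tool's x, y, z each as a share of 8 degrees, from -1 to 1. In form: [[grip, [dx, dy, dz], [ax, ay, az]], ...]. A call has 1 to 8 rows; each row shifts and turns the commanded pose from where the row before left it, along the tool's axes as they then stand; what a row does not reach is not made up. A row lasts 1/8 s, in which the tool goes at most 62.5 mm and 10.7 degrees, less where a joint would pass 70% of its speed; a pose out of reach is approached as far as the arm can. A call with a number of a shift or a turn outside -1 to 1 is refused whole. A call with a gripper value outside its range is refused whole. The fingers move at their own pace and stop on an object; "force" is the grip in N (left out, the last holds). Time passes only in rows, so rows that do not move let the fingers close. It gives the time, the measured TCP pose, the force, the opening and the grip force at its end, in the units of the state.
- ctrl.get_obs(): the state, without advancing time (a new reading comes with each control period).
- imaging.get_image(name): name is "scene" or "side" or "wrist"; returns a dict with "color" (384x512x3 uint8, blue, green, red), "fx", "fy", "cx", "cy" (pixels), "D" ([k1, k2, p1, p2, k3] as OpenCV has them; the pictures are not rectified), "extrinsics" (4x4, takes a point from world to camera coordinates); the wrist camera has in their place "hand_eye" (4x4, takes a point from camera to tool coordinates, whose origin is the TCP and whose axes are the flange's). Camera axes: x right, y down, z forward; pixel columns grow to the right and rows downward; lengths in m; the calibration is good to about 2 mm. A picture is of the moment at which its call begins: read the wrist's pose just before it. There is no depth.
- ctrl.finish_job(): hands the job in; it is judged then, once.
The state is a dict: "t": time; "q": joint angles; "dq": joint speeds; "effort": joint torques, N m; "tool_pos": TCP position; "tool_rot": TCP orientation; "contact_force": force on the tool from outside, world axes, zero at the start; "wrist_torque": the same for the moment, N m; "opening": finger opening in m; "grip_force": force on a finger pad.
Only numpy, scipy, OpenCV 4.12 (cv2) and the standard library are available. Lean on these libraries where they do the work, as an engineer would, in place of code of your own. Each camera call takes 0.05 s, during which the arm holds its last target. There are 200 camera calls.

## Task

Open the bench test bay that holds the opened control unit with the green circuit board, the one with the orange latch knob: lift its latch bar up out of the catch, swing the gate wide open towards the robot, to about 70 degrees, and let go so that the bar drops level again. Leave the other bay, with the blue knob, latched.

Things in the scene. Friction and masses are not known exactly. Their poses are not given: they have to be found in the camera images.
- unit_bay_knob (a point): Centre of the orange 26 mm ball knob, 162 mm above the table when latched, on an 8 mm upright stem, 38 mm above the top of the latch bar; all else on the bay is 130 mm high or less, so pinch it from above at any yaw. Frame when latched: x level, square to the gate, into the bay; y level, along the bar to its pivot and the gate's hinge; z up. It turns with bar and gate.
- unit_bay_gate (a joint): Gate of the clear aluminium-framed bay (220 wide, 200 deep, 130 high), on the robot's side. Rad: 0 shut, 1.7 stop. It opens towards the robot, clockwise from above, and stays where left; carries the latch bar. Upright hinge axis 170 mm along +y and 10 mm along +x of the latched knob's frame (the gate's left edge seen from the robot). The latched bar blocks it.
- unit_bay_latch (a joint): That gate's flat brass latch bar (150 x 8 x 12 mm, about 100 g with knob). Lift, rad: 0 level, 0.8 stop; falls back when let go. Level pivot 95 mm along +y, 44 mm below the ball's centre: the ball tips towards the hinge as it rises. The nose, 40 mm past the knob, sits in a catch on the right post, lip 14 mm above the bar's underside: raise the knob 12 mm at least, 25 is ample.
- relay_bay_latch (a joint): Lift of the latch bar of the other, like bay (blue knob, black ribbed module inside), rad: 0 latched, resting in its catch. To be left alone.

How it is judged:
On the way, in this order (a step that is already met when the one before it is completed fails the run):
1. the orange-knobbed latch bar is lifted clear of its catch (more than 0.12 rad) with the gate still shut (within 0.15 rad) (value of joint unit_bay_latch above 0.12 rad and value of joint unit_bay_gate below 0.15 rad), for 0.05 s.
2. its gate is swung open past 1.0 rad (value of joint unit_bay_gate above 1 rad), for 0.1 s.
At the end, for the whole second after the job is handed in: The gate of the bay with the orange knob stands still, open by more than 1.0 rad (57 degrees); its latch bar has dropped back level (within 0.06 rad); the other bay's latch bar is down in its catch (within 0.06 rad) (value of joint unit_bay_gate above 1 rad and velocity of joint unit_bay_gate between -0.05 and 0.05 rad/s and value of joint each of unit_bay_latch, relay_bay_latch below 0.06 rad); the robot touches nothing.
It fails at once if the other bay's latch bar was lifted (more than 0.1 rad) (value of joint relay_bay_latch above 0.1 rad).
It also fails if it takes over 35 s, if anything falls off the work surface, if the arm or the gripper's body presses on something with over 40 N, if the wrist force passes 120 N, or if a joint passes its speed limit or range.

## Working session

There is one attempt and no reset: what is moved stays moved. The work goes in short steps, Python scripts to look and compute and a tool call to move; the robot and the scene stay as the last step left them, time stands still between calls to the robot, and variables do not carry over. Pictures are saved under pics/ and viewed, at most 10 in all, crops included, and the job is handed in when it is done.

Besides the shell and the picture viewer there is one more tool, called as name(argument=value, ...), one argument or row to a line, values as JSON. play_rows: Moves the arm, as the interface text tells. Shift numbers are shares of 0.05 m and turn numbers shares of 8 degrees, none past 1 either way. Its arguments: {"type":"object","properties":{"series":{"type":"array"},"force":{"type":"number"}},"required":["series"]}

```bash
ls; mkdir -p pics
cat > h.py <<'E'
import numpy as np, cv2
from scipy.spatial.transform import Rotation as R
from station import ctrl, imaging
def grab(n):
    o=ctrl.get_obs(); im=imaging.get_image(n)
    K=np.array([[im['fx'],0,im['cx']],[0,im['fy'],im['cy']],[0,0,1.]])
    if n=='wrist':
        T=np.eye(4); T[:3,:3]=R.from_rotvec(o['tool_rot']).as_matrix(); T[:3,3]=o['tool_pos']
        T=T@np.array(im['hand_eye'])
    else: T=np.linalg.inv(np.array(im['extrinsics']))
    return im['color'],K,np.array(im['D'],float),T
def ray(px,K,D,T):
    u=cv2.undistortPoints(np.array([[px]],float),K,D)[0,0]
    d=T[:3,:3]@np.array([u[0],u[1],1]); return T[:3,3],d/np.linalg.norm(d)
def meet(r):
    A=sum(np.eye(3)-np.outer(d,d) for _,d in r); b=sum((np.eye(3)-np.outer(d,d))@o for o,d in r)
    p=np.linalg.solve(A,b); return p,[np.linalg.norm(np.cross(p-o,d)) for o,d in r]
def blobs(c,lo,hi,amin=15):
    m=cv2.inRange(cv2.cvtColor(c,cv2.COLOR_BGR2HSV),lo,hi)
    n,_,s,ce=cv2.connectedComponentsWithStats(m)
    return [(ce[i].round(1).tolist(),s[i].tolist()) for i in range(1,n) if s[i,4]>=amin]
E
python3 - <<'E'
from h import *
a=grab('scene');b=grab('side')
for n,g in(('scene',a),('side',b)):
    print(n,g[3].round(3).tolist()); print('or',blobs(g[0],(5,150,120),(18,255,255))); print('bl',blobs(g[0],(100,150,80),(125,255,255)))
    cv2.imwrite(f'pics/{n}1.png',g[0])
print({k:np.round(v,3).tolist() for k,v in ctrl.get_obs().items()})
E
```

```text
pics
scene [[-0.582, 0.6, -0.548, 1.179], [0.813, 0.445, -0.376, 0.405], [0.018, -0.665, -0.747, 0.948], [0.0, 0.0, 0.0, 1.0]]
or [([173.4, 138.5], [169, 134, 9, 10, 65]), ([184.2, 369.9], [157, 347, 48, 37, 202]), ([249.5, 372.9], [224, 360, 55, 24, 182]), ([218.0, 375.9], [208, 364, 19, 20, 123])]
bl [([375.5, 9.2], [315, 0, 99, 28, 1366]), ([472.3, 36.4], [435, 0, 77, 75, 3584]), ([91.4, 26.9], [64, 8, 59, 41, 1489]), ([167.9, 134.1], [167, 131, 3, 8, 16]), ([8.8, 166.0], [0, 144, 27, 45, 644]), ([299.4, 198.2], [295, 194, 10, 10, 74]), ([140.2, 294.6], [101, 267, 77, 68, 728]), ([408.5, 281.0], [391, 273, 38, 17, 204]), ([407.4, 292.1], [389, 288, 39, 9, 199])]
side [[0.843, -0.413, 0.346, 0.222], [-0.539, -0.631, 0.559, -0.599], [-0.012, -0.657, -0.754, 0.903], [0.0, 0.0, 0.0, 1.0]]
or [([316.3, 105.2], [302, 100, 27, 10, 32]), ([334.3, 258.9], [327, 253, 14, 12, 110])]
bl [([75.0, 26.2], [31, 0, 94, 84, 4254]), ([10.5, 65.1], [0, 20, 33, 80, 1401]), ([174.4, 128.4], [163, 123, 24, 11, 82]), ([167.1, 134.3], [158, 127, 18, 15, 79]), ([363.1, 144.7], [355, 136, 23, 18, 56]), ([226.9, 148.5], [224, 146, 7, 7, 38]), ([402.2, 171.2], [385, 163, 30, 17, 70]), ([378.4, 168.6], [374, 165, 10, 9, 16]), ([338.1, 367.6], [327, 352, 22, 32, 299])]
{'t': 0.1, 'q': [1.043, 0.053, 1.614, -0.0, 1.476, -0.119], 'dq': [0.002, -0.002, -0.003, -0.003, 0.001, 0.0], 'effort': [0.0, -39.49, -37.136, -0.0, 0.004, 0.0], 'tool_pos': [0.248, 0.573, 0.23], 'tool_rot': [-0.638, -3.076, 0.003], 'contact_force': [-0.476, 0.048, -0.39], 'wrist_torque': [-0.052, -0.029, -0.041], 'grip_force': 0.0, 'opening': 0.085}
```

View pics/scene1.png

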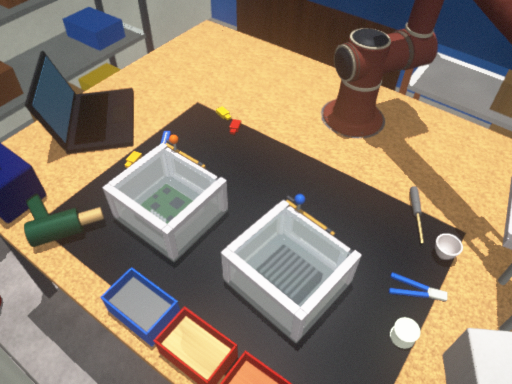

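View pics/side1.png

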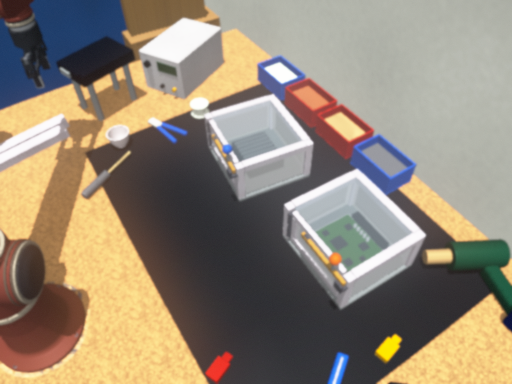

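The scene view shows the orange knob at (173,138) and its bar running to about (204,165). In the side view the knob is at (334,259) and the bar runs from about (303,232) to (344,282). The bay holding the green board is the one with this knob, and the blue knob is on the other bay at (299,198) scene / (227,148) side.

Run:
```python
from h import *
a=grab('scene');b=grab('side')
p,e=meet([ray((173.4,138.5),*a[1:]),ray((334.3,258.9),*b[1:])]);print('knob',p.round(4),np.round(e,4))
q,e=meet([ray((299.4,198.2),*a[1:]),ray((226.9,148.5),*b[1:])]);print('blue',q.round(4),np.round(e,4))
def pl(px,g,z):
    o,d=ray(px,*g[1:]);return o+d*(z-o[2])/d[2]
for nm,g,pts in(('scene',a,[(165,147),(226,180)]),('side',b,[(286,208),(341,290)])):
    P=[pl(x,g,.13) for x in pts];d=P[1]-P[0];print(nm,np.round(P,3).tolist(),np.degrees(np.arctan2(d[1],d[0])).round(1),np.linalg.norm(d).round(3))
big=cv2.resize(b[0][180:320,260:440],None,fx=4,fy=4,interpolation=cv2.INTER_CUBIC);cv2.imwrite('pics/c1.png',big)
```

```text
knob [ 0.5899 -0.2872  0.1643] [0.0009 0.0009]
blue [0.5689 0.1103 0.1651] [0.0018 0.0018]
scene [[0.604, -0.311, 0.13], [0.602, -0.092, 0.13]] 90.7 0.219
side [[0.601, -0.105, 0.13], [0.573, -0.338, 0.13]] -96.9 0.234
```

View pics/c1.png

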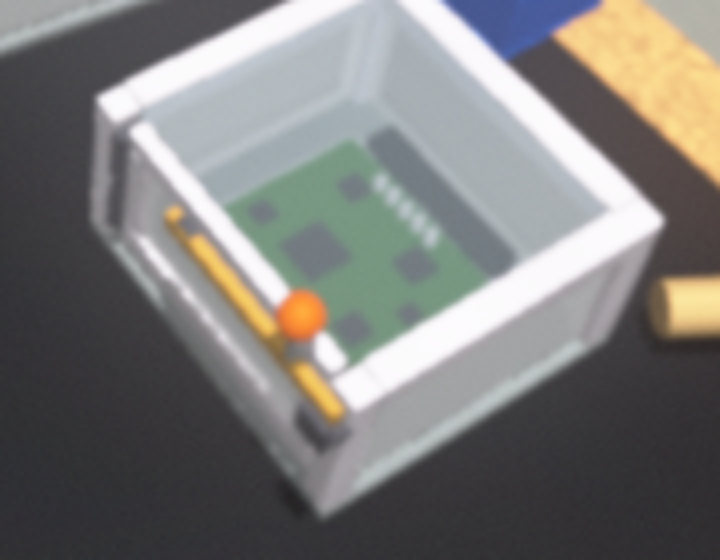

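The crop shows the bar running from (304,233) to (344,283) in side-view pixels, with the knob over its right half.

Run:
```python
from h import *
b=grab('side')
def pl(px,z):
    o,d=ray(px,*b[1:]);return o+d*(z-o[2])/d[2]
for z,p1,p2 in((.122,(344,283),(304,233.3)),(.13,(346,271),(295,211.8)),(.13,(372,173),(285,205))):
    A,B=pl(p1,z),pl(p2,z);d=B-A;print(A.round(3),B.round(3),np.degrees(np.arctan2(d[1],d[0])).round(1),np.linalg.norm(d).round(3))
```

```text
[ 0.592 -0.326  0.122] [ 0.597 -0.181  0.122] 87.8 0.145
[ 0.609 -0.31   0.13 ] [ 0.612 -0.126  0.13 ] 89.2 0.184
[ 0.844 -0.131  0.13 ] [ 0.604 -0.097  0.13 ] 171.8 0.242
```

play_rows(
  series=[
    [1,[-0.82,-0.82,0],[0,0,0]],
    [1,[-0.82,-0.82,0],[0,0,0]],
    [1,[-0.82,-0.82,0],[0,0,0]],
    [1,[-0.82,-0.82,0],[0,0,0]],
    [1,[-0.82,-0.82,0],[0,0,0]],
    [1,[-0.82,-0.82,0],[0,0,0]],
    [1,[-0.82,-0.82,0],[0,0,0]],
    [1,[-0.82,-0.82,0],[0,0,0]],
  ],
)

```text
t: 1.25
tool_pos: [0.4194, 0.1404, 0.2315]
tool_rot: [0.637, 3.075, 0.001]
contact_force: [0.6, 0.6, -0.2]
opening: 0.0856
grip_force: 0.0
```

play_rows(
  series=[
    [1,[-0.82,-0.82,0],[0,0,0]],
    [1,[-0.82,-0.82,0],[0,0,0]],
    [1,[-0.82,-0.82,0],[0,0,0]],
    [1,[-0.82,-0.82,0],[0,0,0]],
    [1,[-0.82,-0.82,0],[0,0,0]],
    [1,[-0.5,-0.5,0],[0,0,0]],
    [1,[0,0,0],[0,0,0]],
  ],
)

```text
t: 2.12
tool_pos: [0.5388, -0.1623, 0.2309]
tool_rot: [-0.643, -3.074, -0.0]
contact_force: [-0.1, 0.2, 0.1]
opening: 0.0854
grip_force: 0.0
```

play_rows(
  series=[
    [1,[0,0,0],[0,0,1]],
    [1,[0,0,0],[0,0,1]],
    [1,[0,0,0],[0,0,1]],
    [1,[0,0,0],[0,0,1]],
    [1,[0,0,0],[0,0,1]],
    [1,[0,0,0],[0,0,1]],
    [1,[0,0,0],[0,0,1]],
    [1,[0,0,0],[0,0,1]],
  ],
)

```text
t: 3.12
tool_pos: [0.5383, -0.1589, 0.2313]
tool_rot: [-2.174, -2.267, -0.0]
contact_force: [0.6, 0.4, -0.3]
opening: 0.0854
grip_force: 0.0
```

Run:
```python
from h import *
w=grab('wrist');a=grab('scene')
print('or',blobs(w[0],(5,150,120),(18,255,255)),w[3].round(3).tolist())
print(blobs(a[0],(5,150,120),(18,255,255)))
cv2.imwrite('pics/w1.png',w[0])
```

```text
or [([318.2, 348.5], [301, 338, 30, 24, 361])] [[0.999, 0.041, 0.013, 0.535], [0.042, -0.955, -0.295, -0.083], [0.0, 0.295, -0.955, 0.375], [0.0, 0.0, 0.0, 1.0]]
[([173.4, 138.5], [169, 134, 9, 10, 66]), ([218.9, 338.8], [208, 331, 23, 17, 30]), ([183.6, 369.3], [156, 345, 50, 39, 218]), ([219.3, 374.2], [207, 358, 24, 26, 154]), ([249.8, 372.1], [226, 359, 53, 25, 160])]
```

View pics/w1.png

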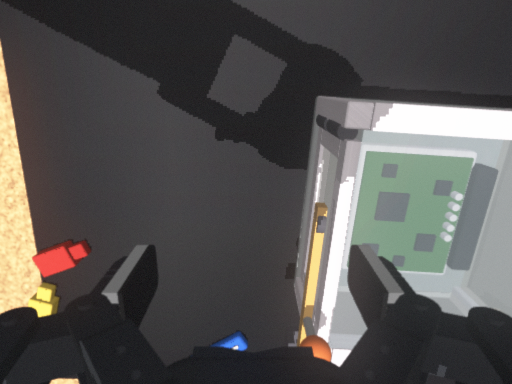

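The wrist view shows the knob at about (317,350), partly hidden by the gripper, with the bar running up to (321,205). I'll move above the knob and measure again.

play_rows(
  series=[
    [1,[-0.65,0.22,0],[0,0,0]],
    [1,[-0.65,0.22,0],[0,0,0]],
    [1,[-0.65,0.22,0],[0,0,0]],
    [1,[-0.65,0.23,0],[0,0,0.35]],
    [1,[0,0,0],[0,0,0]],
  ],
)

```text
t: 3.85
tool_pos: [0.5891, -0.2891, 0.2309]
tool_rot: [-2.224, -2.218, 0.0]
contact_force: [1.3, 0.4, 0.4]
opening: 0.0853
grip_force: 0.0
```

Run:
```python
from h import *
w=grab('wrist')
o=ctrl.get_obs();print(np.round(o['tool_pos'],4),R.from_rotvec(o['tool_rot']).as_matrix().round(3).tolist())
for t in blobs(w[0],(3,150,60),(18,255,255)):print(t)
cv2.imwrite('pics/w2.png',w[0])
```

```text
[ 0.5888 -0.288   0.2309] [[0.002, 1.0, -0.001], [1.0, -0.002, 0.001], [0.001, -0.001, -1.0]]
([257.7, 195.7], [240, 178, 36, 37, 996])
([276.5, 276.6], [259, 272, 45, 11, 184])
```

View pics/w2.png

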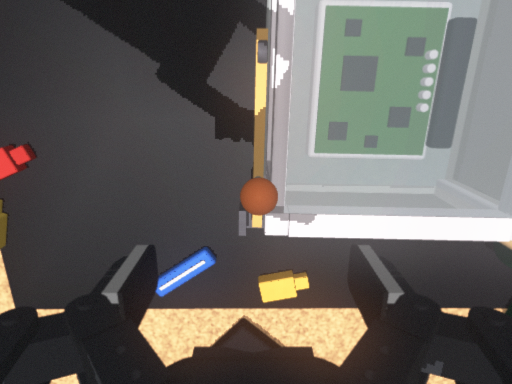

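The wrist view shows the ball at (258,196), with the bar almost straight up the image, so the yaw is right.

Run:
```python
from h import *
a=grab('scene');b=grab('side');w=grab('wrist')
rw=ray((258.2,196),*w[1:])
p,e=meet([ray((173.4,138.5),*a[1:]),ray((334.3,258.9),*b[1:]),rw]);print(p.round(4),np.round(e,4))
o,d=rw;print((o+d*(.163-o[2])/d[2]).round(4))
```

```text
[ 0.5914 -0.2855  0.1636] [0.0021 0.0019 0.0027]
[ 0.5929 -0.2834  0.163 ]
```

play_rows(
  series=[
    [1,[0.06,0.04,0.6],[0,0,0]],
    [1,[0,0,0.6],[0,0,0]],
    [1,[0,0,0.58],[0,0,0]],
    [1,[0,0,0],[0,0,0]],
    [0,[0,0,0],[0,0,0]],
    [0,[0,0,0],[0,0,0]],
    [0,[0,0,0],[0,0,0]],
    [0,[0,0,0],[0,0,0]],
  ],
  force=30,
)

```text
t: 5.05
tool_pos: [0.5916, -0.2856, 0.1437]
tool_rot: [2.224, 2.216, 0.001]
contact_force: [-0.3, 0.1, 3.1]
opening: 0.0238
grip_force: 29.2
```

play_rows(
  series=[
    [0,[0,0,0],[0,0,0]],
    [0,[0,0,0],[0,0,0]],
  ],
)

```text
t: 5.3
tool_pos: [0.5916, -0.2856, 0.1436]
tool_rot: [2.224, 2.216, 0.001]
contact_force: [-0.7, 0.3, 5.2]
opening: 0.0237
grip_force: 29.3
```

The fingers closed to 23.7 mm on a 26 mm ball and feel an upward push, so the pads sit a little above its centre. I'll open, go 6 mm lower and grip again.

play_rows(
  series=[
    [0.6,[0,0,0],[0,0,0]],
    [0.6,[0,0,0],[0,0,0]],
    [0.6,[0,0,0.12],[0,0,0]],
    [0,[0,0,0],[0,0,0]],
    [0,[0,0,0],[0,0,0]],
    [0,[0,0,0],[0,0,0]],
    [0,[0,0,0],[0,0,0]],
    [0,[0,0,0],[0,0,0]],
  ],
  force=40,
)

```text
t: 6.3
tool_pos: [0.5908, -0.2848, 0.1359]
tool_rot: [-2.225, -2.216, -0.0]
contact_force: [0.6, 2.5, -1.9]
opening: 0.0238
grip_force: 39.2
```

play_rows(
  series=[
    [0,[0.07,0,-0.13],[0,0,0]],
    [0,[0.08,0,-0.13],[0,0,0]],
    [0,[0.08,0,-0.12],[0,0,0]],
    [0,[0.08,0,-0.11],[0,0,0]],
    [0,[0,0,0],[0,0,0]],
    [0,[0,0,0],[0,0,0]],
  ],
)

```text
t: 7.05
tool_pos: [0.5912, -0.2699, 0.161]
tool_rot: [2.225, 2.217, -0.0]
contact_force: [0.1, -0.0, -2.6]
opening: 0.0237
grip_force: 39.5
```

Run:
```python
from h import *
a=grab('scene');b=grab('side')
s=[(g[0][y:y+110,x:x+140]) for g,y,x in((a,90,120),(b,190,260))]
cv2.imwrite('pics/c2.png',np.hstack([cv2.resize(i,(400,314),interpolation=cv2.INTER_CUBIC) for i in s]))
o=ctrl.get_obs();print(o['tool_pos'],o['contact_force'],o['grip_force'],o['opening'])
```

```text
[ 0.59106695 -0.27001485  0.16082734] [ 0.34045547 -0.20999069 -1.99384725] 39.53442692756653 0.023901201509868623
```

View pics/c2.png

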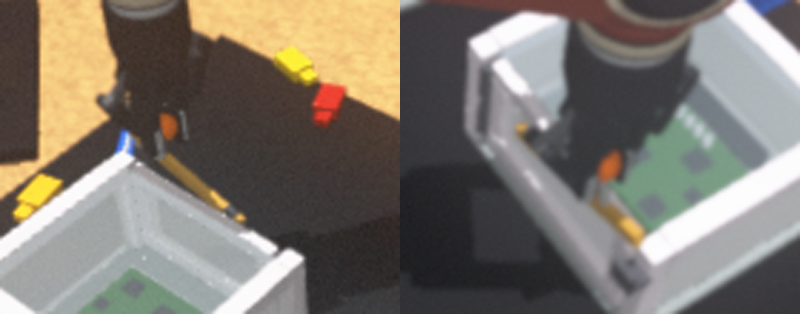

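Both crops show the bar raised: its nose is clear of the dark catch at the right post. Next I'll swing the gate.

play_rows(
  series=[
    [0,[0.03,-0.27,0],[0,0,0.625]],
    [0,[0.03,-0.27,0],[0,0,0.625]],
    [0,[0.03,-0.27,0],[0,0,0.625]],
    [0,[0.03,-0.27,0],[0,0,0.625]],
    [0,[0,0,0],[0,0,0]],
  ],
)

```text
t: 7.78
tool_pos: [0.538, -0.2555, 0.1598]
tool_rot: [-2.575, -1.796, -0.002]
contact_force: [2.9, 4.0, -5.8]
opening: 0.0236
grip_force: 39.6
```

play_rows(
  series=[
    [0,[0.03,-0.27,0],[0,0,0.625]],
    [0,[0.03,-0.27,0],[0,0,0.625]],
    [0,[0.03,-0.27,0],[0,0,0.625]],
    [0,[0.03,-0.27,0],[0,0,0.625]],
    [0,[0.03,-0.27,0],[0,0,0.625]],
    [0,[0,0,0],[0,0,0]],
  ],
)

```text
t: 8.52
tool_pos: [0.4853, -0.2139, 0.1591]
tool_rot: [-2.901, -1.197, -0.007]
contact_force: [8.8, 8.0, -9.9]
opening: 0.0238
grip_force: 39.9
```

play_rows(
  series=[
    [0,[0.03,-0.27,0],[0,0,0.625]],
    [0,[0.03,-0.27,0],[0,0,0.625]],
    [0,[0.03,-0.27,0],[0,0,0.625]],
    [0,[0.03,-0.27,0],[0,0,0.625]],
    [0,[0.03,-0.27,0],[0,0,0.625]],
    [0,[0,0,0],[0,0,0]],
  ],
)

```text
t: 9.28
tool_pos: [0.4556, -0.1546, 0.1589]
tool_rot: [-3.092, -0.543, -0.016]
contact_force: [20.8, 6.5, -19.4]
opening: 0.024
grip_force: 40.4
```

play_rows(
  series=[
    [0,[0.06,0,0.05],[0,0,0]],
    [0,[-0.04,0,0.11],[0,0,0]],
    [0,[-0.06,0,0.12],[0,0,0]],
    [0,[-0.08,0,0.12],[0,0,0]],
    [0,[0,0,0],[0,0,0]],
    [0,[0,0,0],[0,0,0]],
  ],
)

```text
t: 10.02
tool_pos: [0.4472, -0.16, 0.1416]
tool_rot: [3.093, 0.538, 0.002]
contact_force: [-0.5, -2.4, 1.7]
opening: 0.0239
grip_force: 41.6
```

play_rows(
  series=[
    [0,[-0.07,0,0.11],[0,0,0]],
    [0,[0,0,0],[0,0,0]],
    [0,[0,0,0],[0,0,0]],
  ],
)

```text
t: 10.4
tool_pos: [0.4447, -0.1605, 0.1363]
tool_rot: [3.094, 0.54, 0.006]
contact_force: [5.3, 0.8, 4.3]
opening: 0.0234
grip_force: 41.6
```

play_rows(
  series=[
    [0.6,[0,0,0],[0,0,0]],
    [0.6,[0,0,0],[0,0,0]],
    [0.6,[0,0,0],[0,0,0]],
    [0.6,[0,0,-0.3],[0,0,0]],
    [0.6,[0,0,-0.7],[0,0,0]],
    [0.6,[0,0,-0.8],[0,0,0]],
    [0.6,[0,0,-0.8],[0,0,0]],
    [0.6,[0,0,0],[0,0,0]],
  ],
)

```text
t: 11.4
tool_pos: [0.4452, -0.1614, 0.2711]
tool_rot: [3.089, 0.539, 0.011]
contact_force: [0.2, -0.2, 0.1]
opening: 0.051
grip_force: 0.0
```

Run:
```python
from h import *
a=grab('scene');b=grab('side');w=grab('wrist')
L=[]
for g,f in((a,4),(b,4),(w,1)):
    L.append([(c,s[4]) for c,s in blobs(g[0],(3,150,60),(18,255,255),30)])
    print(L[-1])
cv2.imwrite('pics/e.png',np.hstack([cv2.resize(x,(400,300)) for x in(b[0],w[0])]))
print(ctrl.get_obs()['contact_force'],ctrl.get_obs()['tool_pos'])
```

```text
[([294.8, 45.0], 32), ([306.1, 48.9], 68), ([237.8, 126.6], 150), ([211.3, 359.7], 1648)]
[([310.9, 103.5], 75), ([342.6, 132.8], 52), ([239.1, 249.5], 141)]
[([252.3, 186.3], 786)]
[ 0.26787409 -0.36092471 -0.71118503] [ 0.44306308 -0.16023135  0.26496598]
```

View pics/e.png

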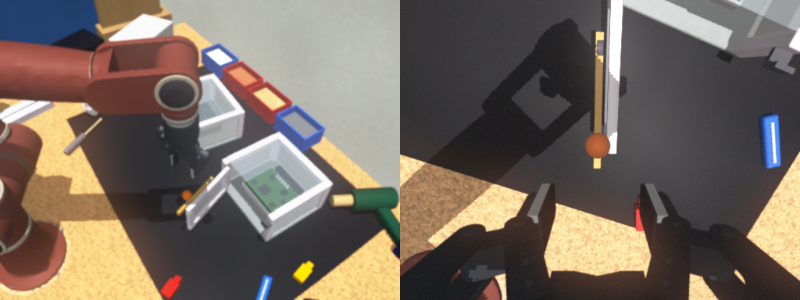

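The gate stands wide open with the bar in front of it. The knob is at about (187,196) in the side half of the picture and (598,145) in the wrist half. Before handing in I'll check the knob's height.

Run:
```python
from h import *
a=grab('scene');b=grab('side');w=grab('wrist')
m=[blobs(g[0],(5,190,150) if i<2 else (3,150,60),(14,255,255) if i<2 else (18,255,255),15) for i,g in enumerate((a,b,w))]
near=[(238,126),(239,249),(252,186)]
px=[min((c for c,s in M),key=lambda c:np.hypot(c[0]-n[0],c[1]-n[1])) for M,n in zip(m,near)]
print(px);print(meet([ray(p,*g[1:]) for p,g in zip(px,(a,b,w))]))
```

```text
[[241.3, 127.9], [238.5, 249.5], [253.6, 185.9]]
(array([ 0.44198035, -0.16156877,  0.16354823]), [np.float64(0.0016338878376682135), np.float64(0.0012337857751628376), np.float64(0.0019704520775337916)])
```

```bash
python3 -c "
from station import ctrl;print(ctrl.finish_job())"
```

```text
the job is handed in; nothing more can be done
None
```

The orange-knobbed bay's gate is open to about 70 degrees with its latch bar level again (knob at 163.5 mm, as when latched); the blue-knobbed bay was not touched, and the job is handed in (no verdict was returned).

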